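# Hold a relay board down on the spring contacts of a test jig

### The arm

A 6-joint arm with a two-finger parallel gripper is mounted at the origin on the work surface. World frame = base frame: x ahead of the robot, y to its left, z up, the work surface at z = 0. Lengths are in m, angles in rad, forces in N, time in s.
With the tool pointing down it reaches from about 0.35 to 0.875 m from the base axis. Payload 15.5 kg.
Tool frame: the origin (TCP) lies at the very end of the fingers, on their centre line; the grasp point (between the pads) lies 19 mm behind it; z points along the fingers, y is the line along which they close (so a half turn about z gives the same grasp; the last joint's range is limited). The gripper opens to 85 mm and grips with 20 to 120 N. Pads are 22 mm wide; open, the fingers measure 114 mm over their backs; the gripper's body (76 mm by 85 mm) begins 54 mm behind the grasp point. The pads swing forward as they close: fully open they stand 13 mm farther back than shut.
Start: joints at [1.224, 0.494, 1.345, -0, 1.302, -0.096], TCP at [0.155, 0.605, 0.202] pointing down, gripper open.
Joint ranges: [-2.91, 2.91], [-0.82, 2.16], [0.22, 2.67], [-1.22, 4.37], [0.12, 2.79], [-3.08, 3.08]. Speed limits (rad/s): [1.89, 1.89, 2.57, 3.01, 3.01, 3.01].

### API

Orientations are given as a 3x3 rotation matrix whose columns are the frame's x, y, z axes.
In Python, from plant import ctrl gives the robot as it stands.
- The arm moves only by the tool drive_tool, never from a script. Its argument "rows" is a list of rows, each a list of 3 entries, a list of its own where there are three numbers: the shift along the tool's x, y, z in cm, then the turn, a rotation vector about the tool's x, y, z in rad, then the opening, from -1 (shut) to 1 (fully open). A call has 1 to 8 rows; each row shifts and turns the commanded pose from where the row before left it, along the tool's axes as they then stand; what a row does not reach is not made up. A row lasts 1/8 s, in which the tool goes at most 62.5 mm and 10.7 degrees, less where a joint would pass 70% of its speed; a pose out of reach is approached as far as the arm can. A call is refused whole if a number of a shift passes 6.25 or a number of a turn 0.188, either way. A call with a gripper value outside its range is refused whole. The fingers move at their own pace and stop on an object; "squeeze" is the grip in N (left out, the last holds). Time passes only in rows, so rows that do not move let the fingers close. It gives the time, the measured TCP pose, the force, the opening and the grip force at its end, in the units of the state.
- ctrl.state(): the state, without advancing time (a new reading comes with each control period).
- ctrl.capture(name): name is "side" or "top"; returns the picture (384x512x3 uint8, blue, green, red); there is no depth.
- ctrl.camera_params(name): a dict with "fov_y" (degrees; the focal length in pixels is half the picture's height over the tangent of half this angle, whatever the lens; pixels are square), "cx", "cy" (the principal point, pixels), "k1" (the pictures are not rectified: a ray, as slopes to the right and down, at radius r is drawn at 1 + k1 r^2 times it, then the intrinsics apply), "world_from_camera" (4x4, takes a point from camera to world coordinates). Camera axes: x right, y down, z forward; pixel columns grow to the right and rows downward; lengths in m; the calibration is good to about 2 mm. A picture is of the moment at which its call begins. camera_params takes no time and is no camera call.
- ctrl.close_job(): hands the job in; it is judged then, once.
Trained networks look in the newest picture that a camera, given by its name, has taken for a name from the list of things; names that differ only in an ending like _2 or _b are one class to them, and where a whole thing is asked for, a point or a joint stands for the part that bears it (a point fixed in the world has none). Each returns a list of dicts, best first, with "score" (0 to 1); they miss things now and then, are a little off and sometimes report something else, mostly with a low value. They report only what shows in the picture. A call takes as long as a camera call.
- ctrl.look_for(label, camera): "rect" ([left, top, width, height] in pixels, round what is visible of it).
- ctrl.outline_of(label, camera): "mask" (384x512 bool, what is visible of it) and "rect" ([left, top, width, height] in pixels, round what is visible of it).
- ctrl.landmark_of(label, camera): "pixel" ([column, row] in pixels: a listed point, or the origin of a listed thing).
The state is a dict: "clock": time; "joint_positions": joint angles; "joint_velocities": joint speeds; "tau": joint torques, N m; "tool_pos": TCP position; "tool_rot": TCP orientation; "wrist_force": force on the tool from outside, world axes, zero at the start; "torque": the same for the moment, N m; "width": finger opening in m; "grasp_force": force on a finger pad.
Only numpy, scipy, OpenCV 4.12 (cv2) and the standard library are available. Lean on these libraries where they do the work, as an engineer would, in place of code of your own. Each camera call takes 0.05 s, during which the arm holds its last target. There are 200 camera calls.

### The job

Draw the tall circuit board up out of the board rack and lower it, upright, between the two card guides of the test jig. Press it down against the sprung contact head, firmly but without forcing it, until both ends of its lower edge rest on the hard stops, and finish while still holding it pressed down there, since the test runs only as long as it is held. Leave the other boards in the rack and everything else on the bench where it is.

Things in the scene. Friction and masses are not known exactly. Their poses are not given: they have to be found in the camera images.
- relay_board: the tall circuit board to handle: dark green, 100 mm wide (its y), 3.2 mm thick (x), 90 mm high (z), about 95 g, on edge in the rack, 24 mm higher than the other boards. Four black relays in a row stand out 17 mm on its +x face, 32 to 52 mm above its lower edge, within 37 mm of its middle; above them both faces are bare. Origin: middle of the lower edge. Either face may be forward in the jig.
- relay_board_rail (a point): middle of the tall board's grip rail, 83 mm above its lower edge, axes as the board's. The rail, grey plastic, 10 mm thick (x), 64 mm long (y) and 14 mm high, is the middle of the top edge; the place to grip, fingers closing along x. In the rack the facing sides of neighbouring rails are 38 mm apart.
- relay_board_cornerL (a point): the lower corner of the tall board at its +y end (50 mm from the middle)
- relay_board_cornerR (a point): the lower corner of the tall board at its -y end (50 mm from the middle)
- sink_board: low circuit board with a finned heat sink on its +x face, 66 mm high, otherwise the same size and kind of rail as the tall one; stays in the rack
- coil_board: low circuit board with a transformer on its +x face, 66 mm high, otherwise the same size and kind of rail as the tall one; stays in the rack
- rack: fixed board rack, 170 (x) by 126 (y) mm: aluminium floor 8 mm thick and two black grooved walls 58 mm high, holding three boards upright in slots at x = -48, 0 and +48 mm, thickness along the rack's x. Slots 5.2 mm wide, 48 mm deep, open upwards; the boards stand loose on the floor, at z = 8 mm. Any board may be in any slot. Origin: centre of the underside.
- jig: fixed test jig: aluminium base 150 by 170 mm, top at 22 mm, two upright black card guides facing each other across a sprung contact head, and a grey housing 44 mm high on its +x side. The guides take the board's side edges, thickness along the jig's x, width along its y. Origin: on the bench under the middle of the stops; z up.
- jig_seat (a point): middle of the line on which the board's lower edge rests when fully home, 34 mm above the bench, axes as the jig's
- jig_mouth (a point): middle of the open top of the two guides, 78 mm above the bench, axes as the jig's. The guides' slots are 5.2 mm wide and 103 mm apart at the back up to 66 mm above the bench, then flare to 16 mm wide and 113 mm apart at the top; between the guides 87 mm are free
- jig_stop: the hard stops: a steel block at the foot of each guide, under each end of the board's lower edge (|y| from 39 to 51 mm), upper face 34 mm above the bench; rigid. Origin as the jig's.
- jig_head_top (a point): middle of the upper face of the sprung contact head: a grey bar 64 mm long (y) and 18 mm wide between the guides, with two low rows of brass contacts either side of where the board's edge goes; 42 mm above the bench when free
- jig_head (a joint): how far the contact head is pressed down, m: 0 when free (it stands 8 mm above the stops), about 0.008 when the board is on the stops. Its spring begins at 4 N and reaches about 9 N there, and pushes the board up again when the hand lets go; a downward push of 12 to 25 N in all keeps the board firmly on the rigid stops, over 60 N is forcing it.
- solder_spool: bystander: steel-grey spool of solder, 54 mm across, 38 mm high; origin at the centre of its underside
- screwdriver: bystander: screwdriver 170 mm long with an orange handle, lying flat
- pencil: bystander: orange pencil 140 mm long, lying flat between rack and jig
- eraser: bystander: eraser 42 by 20 by 12 mm, lying between rack and jig
- tip_cleaner: bystander: open tin with brass wool, 68 mm across, 30 mm high
- flux_jar: bystander: amber jar 44 mm across, 42 mm high

How it is judged:
By the outcome, as a careful person would: the job done as asked, in the order asked, and still so for the second after the job is handed in, while the arm keeps its last pose, push and grip.
It also fails if it takes over 54 s, if anything falls off the work surface, if the arm or the gripper's body presses on something with over 40 N, if the wrist force passes 120 N, or if a joint passes its speed limit or range.

## Working session

There is one attempt and no reset: what is moved stays moved. The work goes in short steps, Python scripts to look and compute and a tool call to move; the robot and the scene stay as the last step left them, time stands still between calls to the robot, and variables do not carry over. Pictures are saved under pics/ and viewed, at most 10 in all, crops included, and the job is handed in when it is done.

Besides the shell and the picture viewer there is one more tool, called after "Call:" by a JSON object that holds its "name" and its "arguments". drive_tool: Moves the arm, as the interface text tells. Its arguments: {"type":"object","properties":{"rows":{"type":"array"},"squeeze":{"type":"number"}},"required":["rows"]}

```bash
mkdir -p pics; ls; cat > h.py <<'E'
import numpy as np, cv2
from plant import ctrl
def ray(cam,px):
    p=ctrl.camera_params(cam); f=192/np.tan(np.radians(p['fov_y'])/2)
    K=np.array([[f,0,p['cx']],[0,f,p['cy']],[0,0,1.]])
    x=cv2.undistortPoints(np.array([[px]],float),K,np.array([p['k1'],0,0,0,0.]))[0,0]
    T=np.array(p['world_from_camera']); d=T[:3,:3]@np.array([x[0],x[1],1]); return T[:3,3],d/np.linalg.norm(d)
def at_z(cam,px,z):
    o,d=ray(cam,px); return o+d*(z-o[2])/d[2]
def tri(obs):
    A=np.zeros((3,3));b=np.zeros(3)
    for c,p in obs:
        o,d=ray(c,p); M=np.eye(3)-np.outer(d,d); A+=M; b+=M@o
    return np.linalg.solve(A,b)
def proj(cam,P):
    p=ctrl.camera_params(cam); f=192/np.tan(np.radians(p['fov_y'])/2)
    T=np.linalg.inv(np.array(p['world_from_camera'])); q=T[:3,:3]@np.array(P)+T[:3,3]
    x=q[:2]/q[2]; x=x*(1+p['k1']*(x@x)); return x*f+[p['cx'],p['cy']]
E
python3 - <<'E'
from h import *
np.set_printoptions(precision=4,suppress=True)
ims=[]
for c in('side','top'):
    im=ctrl.capture(c); cv2.imwrite(f'pics/{c}0.png',im); 
    print(c,np.array(ctrl.camera_params(c)['world_from_camera']),ctrl.camera_params(c)['fov_y'])
for n in ['relay_board_rail','relay_board_cornerL','relay_board_cornerR','relay_board','sink_board','coil_board','rack','jig','jig_seat','jig_mouth','jig_head_top']:
    o=[]
    for c in('side','top'):
        r=ctrl.landmark_of(n,c)
        print(n,c,[(np.round(a['pixel'],1),round(a['score'],2)) for a in r[:3]])
        if r:o.append((c,r[0]['pixel']))
    if len(o)==2:
        P=tri(o);print('   ',P,[np.round(proj(c,P)-p,1) for c,p in o])
s=ctrl.state();print(s['clock'],s['tool_pos'],s['tool_rot'],s['width'],s['wrist_force'])
E
```

```text
pics
side [[-0.9202 -0.279   0.2747  0.2478]
 [-0.3913  0.6338 -0.6672  0.751 ]
 [ 0.012  -0.7215 -0.6924  0.8755]
 [ 0.      0.      0.      1.    ]] 55.41743100986139
top [[-0.0286 -0.9952  0.094   0.4584]
 [-0.9994  0.03    0.0143  0.0017]
 [-0.0171 -0.0936 -0.9955  1.2246]
 [ 0.      0.      0.      1.    ]] 53.00756469705562
relay_board_rail side [(array([225.4, 230.1]), 0.92)]
relay_board_rail top [(array([208.1, 193.2]), 0.72), (array([421.8, 233.9]), 0.42)]
    [0.5752 0.1757 0.0948] [array([0.5, 0.1]), array([-0.2, -0.4])]
relay_board_cornerL side [(array([220.3, 259.5]), 0.97)]
relay_board_cornerL top [(array([195.7, 197.6]), 0.76), (array([423.1, 231.3]), 0.32)]
    [0.57   0.226  0.0231] [array([0.5, 0.1]), array([-0.2, -0.4])]
relay_board_cornerR side [(array([237.9, 235.4]), 0.69)]
relay_board_cornerR top [(array([223.8, 196.4]), 0.73)]
    [0.5644 0.1345 0.0323] [array([-1.6, -0.2]), array([0.5, 1.4])]
relay_board side [(array([229.3, 247.1]), 0.81)]
relay_board top [(array([211. , 197.5]), 0.77)]
    [0.5672 0.1772 0.024 ] [array([-0.1, -0. ]), array([0., 0.])]
sink_b
[... 692 characters left out ...]
 , 204.5]), 0.76)]
    [ 0.5353 -0.128   0.0053] [array([-0.7, -0.1]), array([0.2, 0.7])]
jig_seat side [(array([276.7, 180.7]), 0.72)]
jig_seat top []
jig_mouth side [(array([277.3, 175.5]), 0.67)]
jig_mouth top [(array([312. , 203.5]), 0.87), (array([196.2, 198.3]), 0.7), (array([311.5, 206.4]), 0.58)]
    [ 0.537  -0.1334  0.0617] [array([0.1, 0. ]), array([-0. , -0.1])]
jig_head_top side [(array([278.2, 178.5]), 0.57)]
jig_head_top top [(array([311.2, 202.8]), 0.6)]
    [ 0.5368 -0.1335  0.0487] [array([-0.9, -0.1]), array([0.3, 0.9])]
1.2 [0.1551 0.6054 0.2019] [[-0.9687  0.2482  0.    ]
 [ 0.2482  0.9687 -0.    ]
 [-0.     -0.     -1.    ]] 0.08518263498111832 [-0.0333  0.6592 -0.5297]
```

View pics/side0.png

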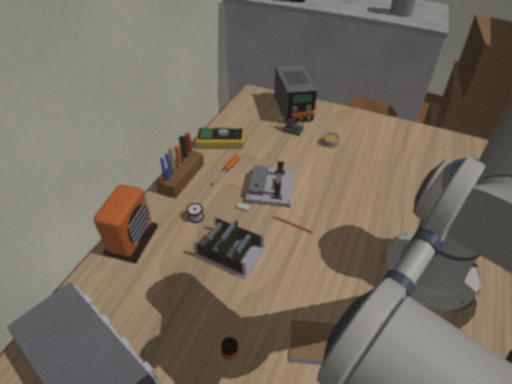

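View pics/top0.png

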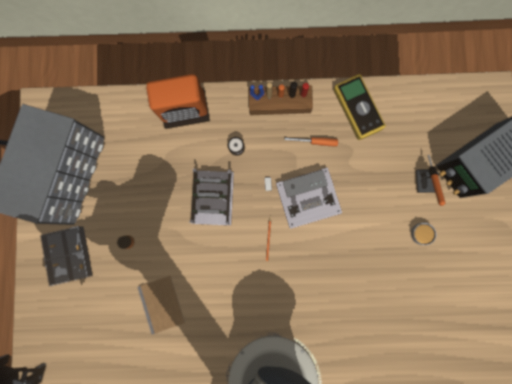

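The side view shows the rack at (230,247) and the jig at (275,185). The top view shows the rack at (212,197) and the jig at (308,197), turned by about 15°. I'll zoom in on both.

```bash
python3 - <<'E'
from h import *
s=cv2.imread('pics/side0.png');t=cv2.imread('pics/top0.png')
a=cv2.resize(t[155:235,180:350],None,fx=4.7,fy=4.7,interpolation=cv2.INTER_CUBIC)
cv2.imwrite('pics/z1.png',a)
b=cv2.resize(s[155:280,185:310],None,fx=4.7,fy=4.7,interpolation=cv2.INTER_CUBIC)
cv2.imwrite('pics/z2.png',b)
E
```

```text
(no output)
```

View pics/z1.png

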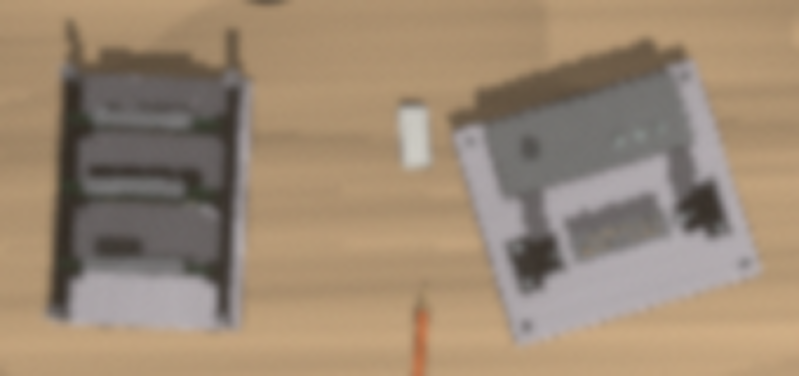

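View pics/z2.png

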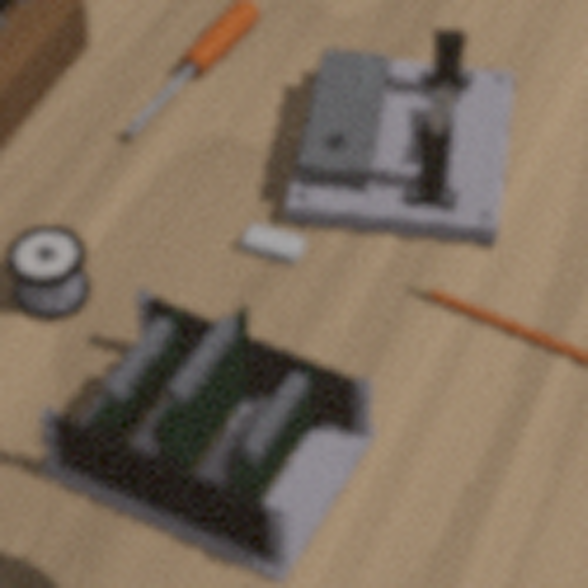

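The tall board is in the middle slot: its green face stands highest, at about (210,380) in the zoomed side view. Its relays are on the +x side. The jig base corners show clearly in the top zoom, so I'll work out poses from those and from the landmarks at known heights.

```bash
python3 - <<'E'
from h import *
np.set_printoptions(precision=4,suppress=True)
T=lambda u,v:((u+.5)/4.7-.5+180,(v+.5)/4.7-.5+155)
S=lambda u,v:((u+.5)/4.7-.5+185,(v+.5)/4.7-.5+155)
q=np.array([at_z('top',T(*c),.022)[:2] for c in [(455,126),(688,52),(759,268),(520,342)]])
print('jig base',q,'ctr',q.mean(0))
for i in range(4):
    d=q[(i+1)%4]-q[i];print(np.linalg.norm(d),np.degrees(np.arctan2(d[1],d[0])))
for a,b in [((85,188),(187,193))]:
    print('rail?',at_z('top',T(*a),.098),at_z('top',T(*b),.098))
Z={'relay_board_rail':.091,'relay_board_cornerL':.008,'relay_board_cornerR':.008,'relay_board':.008,'sink_board':.008,'coil_board':.008,'rack':0,'jig':0,'jig_seat':.034,'jig_mouth':.078,'jig_head_top':.042}
for k in range(2):
  for c in('side','top'):
    ctrl.capture(c)
    for n,z in Z.items():
        r=ctrl.landmark_of(n,c)
        if r: print(c,n,round(r[0]['score'],2),at_z(c,r[0]['pixel'],z)[:2])
    for n in ('jig','rack'):
        r=ctrl.outline_of(n,c)
        if r and k==0: np.save(f'{n}_{c}.npy',r[0]['mask'])
E
```

```text
jig base [[ 0.6122 -0.0294]
 [ 0.6573 -0.1869]
 [ 0.5113 -0.2273]
 [ 0.467  -0.0677]] ctr [ 0.5619 -0.1278]
0.1638474183019484 -74.02168513660085
0.15146892270509776 -164.52960519929465
0.16566070298158855 105.51229324993058
0.15014862337054424 14.775999855994868
rail? [0.5704 0.2055 0.098 ] [0.5653 0.1416 0.098 ]
side relay_board_rail 0.79 [0.5652 0.1728]
side relay_board_cornerL 0.78 [0.5763 0.2182]
side relay_board_cornerR 0.58 [0.5643 0.1223]
side relay_board 0.79 [0.5722 0.1668]
side sink_board 0.87 [0.612  0.1618]
side rack 0.78 [0.5646 0.1737]
side jig 0.68 [ 0.5434 -0.1491]
side jig_seat 0.71 [ 0.5345 -0.1452]
side jig_mouth 0.94 [ 0.5295 -0.126 ]
side jig_head_top 0.57 [ 0.54   -0.1448]
top relay_board_rail 0.65 [0.5709 0.1777]
top relay_board_cornerL 0.54 [0.5715 0.2264]
top relay_board_cornerR 0.55 [0.5705 0.1372]
top relay_board 0.56 [0.584  0.1844]
top sink_board 0.7 [0.6186 0.1737]
top coil_board 0.48 [0.5301 0.1824]
top rack 0.55 [0.5662 0.1741]
top jig 0.7 [ 0.5188 -0.1297]
top jig_seat 0.93 [ 0.5428 -0.1255]
top jig_mouth 0.87 [ 0.5383 -0.1371]
top jig_head_top 0.41 [ 0.5367 -0.1358]
side relay_board_rail 0.77 [0.577  0.1835]
side relay_board_cornerL 0.81 [0.5681 0.226 ]
side relay_board_cornerR 0.66 [0.5688 0.1191]
side relay_board 0.84 [0.5686 0.1796]
side sink_board 0.74 [0.6192 0.1695]
side coil_board 0.84 [0.5221 0.1832]
side rack 0.74 [0.5614 0.1783]
side jig 0.7 [ 0.5502 -0.1355]
side jig_seat 0.94 [ 0.5336 -0.1399]
side jig_mouth 0.63 [ 0.5274 -0.1186]
side jig_head_top 0.57 [ 0.5345 -0.1439]
top relay_board_rail 0.52 [0.5683 0.173 ]
top relay_board_cornerL 0.65 [0.5716 0.2178]
top relay_board 0.65 [0.5769 0.1912]
top sink_board 0.63 [0.6228 0.1637]
top coil_board 0.42 [0.5256 0.18  ]
top rack 0.62 [0.5562 0.1727]
top jig 0.96 [ 0.5285 -0.1336]
top jig_seat 0.77 [ 0.5352 -0.1326]
top jig_mouth 0.43 [0.4374 0.417 ]
top jig_head_top 0.6 [ 0.5415 -0.1387]
```

```bash
cat >> h.py <<'E'
def plan(goal,yaw_y,n,dec=2):
    """yaw_y: desired world angle (deg) of tool y; prints rows (cm, rad)"""
    s=ctrl.state(); R=np.array(s['tool_rot']); p=np.array(s['tool_pos']); P0=p.copy()
    a=np.arctan2(R[1,1],R[0,1]); da=(np.radians(yaw_y)-a+np.pi)%(2*np.pi)-np.pi
    if abs(da)>np.pi/2: da-=np.sign(da)*np.pi
    w=round(-da/n,3)
    for i in range(n):
        t=P0+(np.array(goal)-P0)*(i+1)/n
        d=np.round(R.T@(t-p)*100,dec); p=p+R@d/100
        R=R@cv2.Rodrigues(np.array([0,0,w]))[0]
        print([d.tolist(),[0,0,w]])
    print('end',p,np.degrees(np.arctan2(R[1,1],R[0,1])))
E
python3 - <<'E'
from h import *
np.set_printoptions(precision=4,suppress=True)
T=lambda u,v:((u+.5)/4.7-.5+180,(v+.5)/4.7-.5+155)
a,b=at_z('top',T(52,322),.0),at_z('top',T(240,329),.0);print('rack front edge',a,b,np.degrees(np.arctan2((b-a)[0],-(b-a)[1])))
for z,l in((.042,[(565,215),(655,190),(668,230),(578,262)]),(.078,[(535,240),(703,190)])):
    print(np.mean([at_z('top',T(*c),z) for c in l],0))
plan((.568,.1735,.15),-4.6+180,13)
E
```

```text
rack front edge [0.4898 0.2468 0.    ] [0.4813 0.1196 0.    ] -3.799631769934321
[ 0.5417 -0.1322  0.042 ]
[ 0.545 -0.13   0.078]
[[-3.9, -2.43, 0.4], [0, 0, np.float64(0.108)]]
[[-4.14, -2.0, 0.4], [0, 0, np.float64(0.108)]]
[[-4.33, -1.53, 0.4], [0, 0, np.float64(0.108)]]
[[-4.48, -1.07, 0.4], [0, 0, np.float64(0.108)]]
[[-4.56, -0.57, 0.39], [0, 0, np.float64(0.108)]]
[[-4.59, -0.08, 0.4], [0, 0, np.float64(0.108)]]
[[-4.58, 0.42, 0.4], [0, 0, np.float64(0.108)]]
[[-4.51, 0.91, 0.4], [0, 0, np.float64(0.108)]]
[[-4.38, 1.38, 0.4], [0, 0, np.float64(0.108)]]
[[-4.21, 1.86, 0.4], [0, 0, np.float64(0.108)]]
[[-3.98, 2.29, 0.4], [0, 0, np.float64(0.108)]]
[[-3.71, 2.71, 0.4], [0, 0, np.float64(0.108)]]
[[-3.4, 3.1, 0.4], [0, 0, np.float64(0.108)]]
end [0.568  0.1735 0.15  ] -4.812031309751215
```

Call:
{"name": "drive_tool", "arguments": {"rows": [[[-3.9, -2.43, 0.4], [0, 0, 0.108], 0], [[-4.14, -2.0, 0.4], [0, 0, 0.108], 0], [[-4.33, -1.53, 0.4], [0, 0, 0.108], 0], [[-4.48, -1.07, 0.4], [0, 0, 0.108], -0.1], [[-4.56, -0.57, 0.4], [0, 0, 0.108], -0.1], [[-4.59, -0.08, 0.4], [0, 0, 0.108], -0.1], [[-4.58, 0.42, 0.4], [0, 0, 0.108], -0.1], [[-4.51, 0.91, 0.4], [0, 0, 0.108], -0.1]], "squeeze": 40}}

```text
clock: 5.0
tool_pos: [0.4103, 0.3385, 0.1699]
tool_rot: [[-0.437, 0.899, 0.0], [0.899, 0.437, 0.0], [0.0, 0.0, -1.0]]
wrist_force: [1.0, -0.0, -0.1]
width: 0.0386
grasp_force: 0.0
```

Call:
{"name": "drive_tool", "arguments": {"rows": [[[-4.38, 1.38, 0.4], [0, 0, 0.108], -0.1], [[-4.21, 1.86, 0.4], [0, 0, 0.108], -0.1], [[-3.98, 2.29, 0.4], [0, 0, 0.108], -0.1], [[-3.71, 2.71, 0.4], [0, 0, 0.108], -0.1], [[-3.4, 3.1, 0.4], [0, 0, 0.1], -0.1], [[0, 0, 0], [0, 0, 0], -0.1]]}}

```text
clock: 5.75
tool_pos: [0.5699, 0.1712, 0.1495]
tool_rot: [[0.08, 0.997, 0.001], [0.997, -0.08, -0.0], [-0.0, 0.001, -1.0]]
wrist_force: [-0.5, 0.8, 0.1]
width: 0.0382
grasp_force: 0.0
```

```bash
python3 - <<'E'
from h import *
np.set_printoptions(precision=4,suppress=True)
s=ctrl.state();R=s['tool_rot'];print(s['clock'],s['tool_pos'],np.degrees(np.arctan2(R[1][1],R[0][1])),s['width'],s['wrist_force'])
a=ctrl.capture('side');b=ctrl.capture('top');cv2.imwrite('pics/s1.png',a);cv2.imwrite('pics/t1.png',b)
z=cv2.resize(a[180:290,170:290],None,fx=4.4,fy=4.4,interpolation=cv2.INTER_CUBIC)[:400]
for c in('side','top'):print(c,proj(c,s['tool_pos']))
w=cv2.resize(a[195:285,185:275],None,fx=6,fy=6,interpolation=cv2.INTER_CUBIC)
cv2.imwrite('pics/z3.png',w)
E
```

```text
5.75 [0.5699 0.1712 0.1495] -4.607075187397321 0.03821414806968585 [-0.5191  0.841   0.094 ]
side [227.4007 216.3638]
top [206.5531 192.6965]
```

View pics/z3.png

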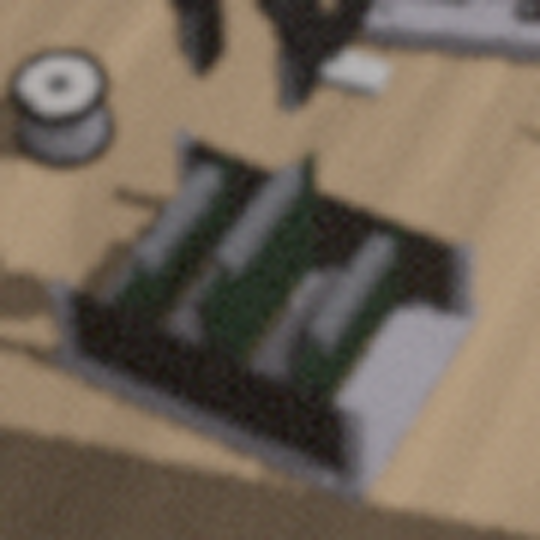

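The fingertips are at about (203,70) and (293,108) in this crop, straddling the line of the tall board's rail, which runs from (228,265) to (300,170). I'll overlay the modelled rail and jig to check alignment.

```bash
cat > ov.py <<'E'
from h import *
import sys
def tf(o,yaw,pts):
    c,s=np.cos(np.radians(yaw)),np.sin(np.radians(yaw)); return [(o[0]+c*x-s*y,o[1]+s*x+c*y,z) for x,y,z in pts]
def box(im,cam,off,k,o,yaw,x,y,z,col):
    P=tf(o,yaw,[(a,b,c) for a in x for b in y for c in z])
    q=[np.round((proj(cam,p)+.5-off)*k*8).astype(int) for p in P]
    for i in range(8):
        for j in range(i+1,8):
            if bin(i^j).count('1')==1: cv2.line(im,tuple(map(int,q[i])),tuple(map(int,q[j])),col,1,cv2.LINE_AA,3)
E
cat > o1.py <<'E'
from ov import *
a=cv2.imread('pics/s1.png');b=cv2.imread('pics/top0.png');k=5
def crop(im,x,y,w,h):return cv2.resize(im[y:y+h,x:x+w],None,fx=k,fy=k,interpolation=cv2.INTER_CUBIC)
rk,ry=(.569,.1745),-4.3; jo,jy=(.5365,-.135),15.3
tiles=[]
for cam,im in(('side',a),('top',b)):
    for n,(x,y) in {'r':((190,205),(182,160))[cam=='top'],'j':((238,150),(268,155))[cam=='top']}.items():
        t=crop(im,x,y,78,60) if n=='r' else crop(im,x,y,80,60)
        t=np.ascontiguousarray(t[:300,:390]);off=np.array([x,y])
        if n=='r':
            box(t,cam,off,k,rk,ry,(-.085,.085),(-.063,.063),(0,.008),(0,255,255))
            box(t,cam,off,k,rk,ry,(-.005,.005),(-.032,.032),(.084,.098),(0,0,255))
            for u in(-.048,.048):box(t,cam,off,k,rk,ry,(u-.005,u+.005),(-.032,.032),(.060,.074),(255,0,0))
        else:
            box(t,cam,off,k,jo,jy,(-.049,.101),(-.085,.085),(.0,.022),(0,255,255))
            box(t,cam,off,k,jo,jy,(-.009,.009),(-.032,.032),(.034,.042),(0,0,255))
            box(t,cam,off,k,jo,jy,(-.008,.008),(-.0565,.0565),(.077,.078),(255,0,0))
        tiles.append(t)
cv2.imwrite('pics/ov1.png',np.vstack([np.hstack(tiles[:2]),np.hstack(tiles[2:])]))
E
python3 o1.py
```

```text
(no output)
```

View pics/ov1.png

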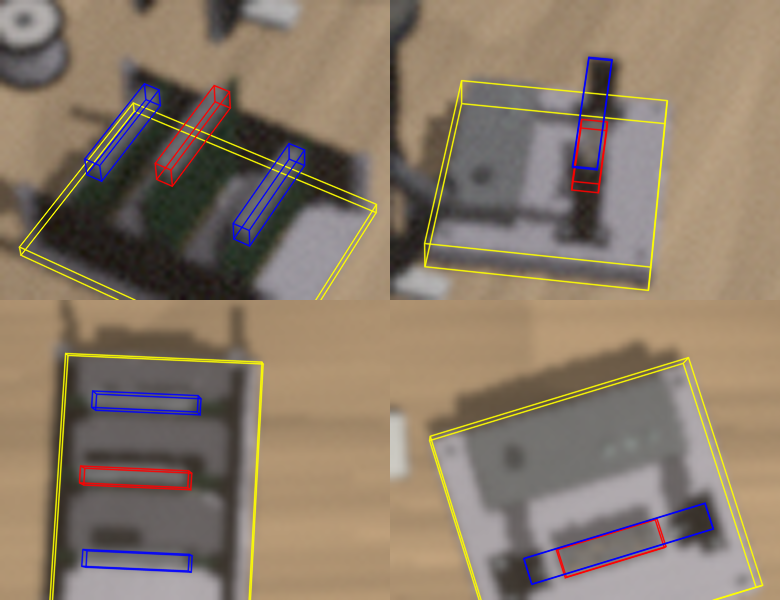

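The red rail box matches the middle rail in both views to about 1 px, so I'm descending to grip it.

Call:
{"name": "drive_tool", "arguments": {"rows": [[[0.3, -0.1, 1.5], [0, 0, 0], -0.1], [[0, 0, 2], [0, 0, 0], -0.1], [[0, 0, 2], [0, 0, 0], -0.1], [[0, 0, 1.5], [0, 0, 0], -0.1], [[0, 0, 0.6], [0, 0, 0], -0.1], [[0, 0, 0], [0, 0, 0], -0.1]]}}

```text
clock: 6.6
tool_pos: [0.5671, 0.1768, 0.0737]
tool_rot: [[0.075, 0.997, -0.0], [0.997, -0.075, -0.0], [-0.0, -0.0, -1.0]]
wrist_force: [0.6, -0.9, 0.7]
width: 0.0384
grasp_force: 0.0
```

Call:
{"name": "drive_tool", "arguments": {"rows": [[[0, 0, 0], [0, 0, 0], -0.4], [[0, 0, 0], [0, 0, 0], -0.6], [[0, 0, 0], [0, 0, 0], -0.9], [[0, 0, 0], [0, 0, 0], -1], [[0, 0, 0], [0, 0, 0], -1], [[0, 0, 0], [0, 0, 0], -1]], "squeeze": 50}}

```text
clock: 7.35
tool_pos: [0.5673, 0.1765, 0.0739]
tool_rot: [[0.076, 0.997, -0.0], [0.997, -0.076, -0.0], [-0.0, -0.0, -1.0]]
wrist_force: [-0.1, 0.2, -0.7]
width: -0.0002
grasp_force: 0.0
```

```bash
python3 - <<'E'
from h import *
s=ctrl.state();print(s['width'],s['tool_pos'],s['joint_positions'])
a=ctrl.capture('side');b=ctrl.capture('top');cv2.imwrite('pics/s2.png',a);cv2.imwrite('pics/t2.png',b)
z=cv2.resize(a[195:275,185:265],None,fx=7,fy=7,interpolation=cv2.INTER_CUBIC)
q=(proj('side',s['tool_pos'])+.5-[185,195])*7
cv2.circle(z,tuple(int(v) for v in q),3,(0,0,255),1)
cv2.imwrite('pics/z4.png',z)
E
```

```text
-0.00015586415255578677 [0.56725142 0.17648645 0.07386216] [ 2.01147128e-01  5.98664988e-01  1.55904241e+00 -1.64097215e-05
  9.83956690e-01  2.77199827e-01]
```

View pics/z4.png

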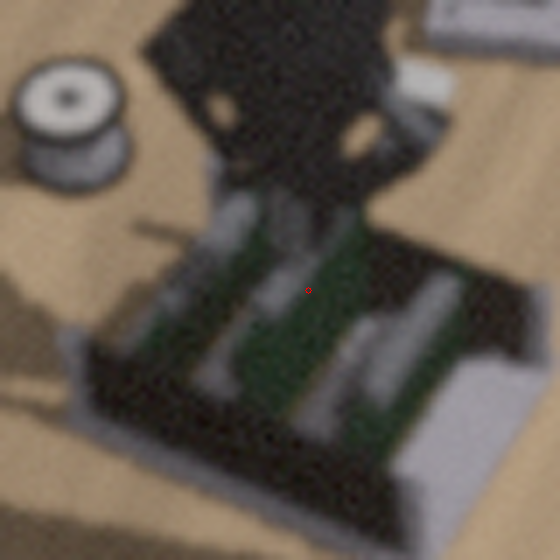

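The red circle marks the reported TCP at (308,290), but the shut fingertips seem to end near (290,235), just above or behind the rail. I'll work out which position fits before moving again.

```bash
python3 - <<'E'
from h import *
np.set_printoptions(precision=1,suppress=True)
for z in(.1495,.16,.17,.18):
    print(z,[proj('side',(.5699+d*.997,.1712-d*.08,z)) for d in(-.025,.025)])
print('seen (233.3,212.5)(218.3,206.2)')
for z in(.074,.09,.1): print(z,proj('side',(.5673,.1765,z)),'seen 226,228.8')
a=cv2.imread('pics/s2.png');b=cv2.imread('pics/t2.png')
A=cv2.resize(a[205:250,200:260],None,fx=12,fy=12,interpolation=cv2.INTER_CUBIC)[:,:500]
A=cv2.resize(a[205:250,205:245],None,fx=10,fy=10,interpolation=cv2.INTER_CUBIC)
B=cv2.resize(b[160:205,188:228],None,fx=10,fy=10,interpolation=cv2.INTER_CUBIC)
A=np.clip(A.astype(float)*1.8,0,255).astype(np.uint8);B=np.clip(B.astype(float)*1.8,0,255).astype(np.uint8)
q=(proj('top',(.5673,.1765,.0739))+.5-[188,160])*10;cv2.circle(B,tuple(int(v) for v in q),4,(0,0,255),1)
q=(proj('side',(.5673,.1765,.0739))+.5-[205,205])*10;cv2.circle(A,tuple(int(v) for v in q),4,(0,0,255),1)
cv2.imwrite('pics/z5.png',np.hstack([A,B]))
E
```

```text
0.1495 [array([235.5, 219.7]), array([219.5, 213.1])]
0.16 [array([235.4, 217. ]), array([219.2, 210.4])]
0.17 [array([235.3, 214.4]), array([219. , 207.9])]
0.18 [array([235.2, 211.8]), array([218.8, 205.3])]
seen (233.3,212.5)(218.3,206.2)
0.074 [228.6 236. ] seen 226,228.8
0.09 [228.4 232.3] seen 226,228.8
0.1 [228.2 230. ] seen 226,228.8
```

View pics/z5.png

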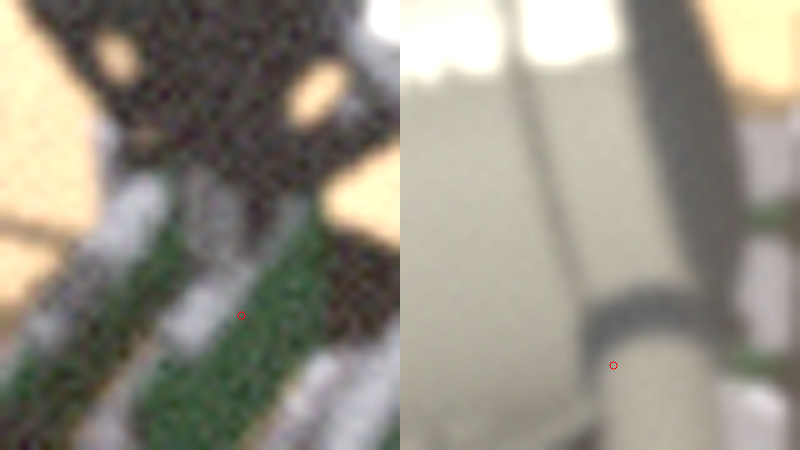

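The shut fingers end on top of the rail, at about (225,260) in the left crop, so the real tips are higher than reported. I'll open, go down 1 cm at a time, and close to feel for the rail.

Call:
{"name": "drive_tool", "arguments": {"rows": [[[0, 0, 0], [0, 0, 0], -0.1], [[0, 0, 0], [0, 0, 0], -0.1], [[0, 0, 0], [0, 0, 0], -0.1], [[0, 0, 0.5], [0, 0, 0], -0.1], [[0, 0, 0.5], [0, 0, 0], -0.1], [[0, 0, 0], [0, 0, 0], -0.1]]}}

```text
clock: 8.2
tool_pos: [0.5669, 0.1764, 0.0633]
tool_rot: [[0.076, 0.997, -0.001], [0.997, -0.076, -0.0], [-0.0, -0.001, -1.0]]
wrist_force: [-0.3, -0.8, 0.9]
width: 0.0388
grasp_force: 0.0
```

Call:
{"name": "drive_tool", "arguments": {"rows": [[[0, 0, 0], [0, 0, 0], -0.5], [[0, 0, 0], [0, 0, 0], -0.8], [[0, 0, 0], [0, 0, 0], -1], [[0, 0, 0], [0, 0, 0], -1], [[0, 0, 0], [0, 0, 0], -1]], "squeeze": 20}}

```text
clock: 8.82
tool_pos: [0.5674, 0.1766, 0.064]
tool_rot: [[0.076, 0.997, 0.0], [0.997, -0.076, 0.0], [0.0, 0.0, -1.0]]
wrist_force: [-0.5, -0.5, 2.7]
width: 0.0092
grasp_force: 19.9
```

Rail found, gripped near its top. I'll open and go 1.5 cm deeper so the pads centre on it.

Call:
{"name": "drive_tool", "arguments": {"rows": [[[0, 0, 0], [0, 0, 0], -0.1], [[0, 0, 0], [0, 0, 0], -0.1], [[0, 0, 0], [0, 0, 0], -0.1], [[0, 0, 0.5], [0, 0, 0], -0.1], [[0, 0, 0.4], [0, 0, 0], -0.1], [[0, 0, 0], [0, 0, 0], -0.1]]}}

```text
clock: 9.57
tool_pos: [0.5669, 0.1765, 0.0544]
tool_rot: [[0.076, 0.997, -0.001], [0.997, -0.076, -0.0], [-0.0, -0.001, -1.0]]
wrist_force: [0.3, 0.3, -0.2]
width: 0.0387
grasp_force: 0.0
```

Call:
{"name": "drive_tool", "arguments": {"rows": [[[0, 0, 0.5], [0, 0, 0], -0.1], [[0, 0, 0], [0, 0, 0], -0.3], [[0, 0, 0], [0, 0, 0], -0.6], [[0, 0, 0], [0, 0, 0], -0.8], [[0, 0, 0], [0, 0, 0], -1], [[0, 0, 0], [0, 0, 0], -1], [[0, 0, 0], [0, 0, 0], -1]], "squeeze": 60}}

```text
clock: 10.45
tool_pos: [0.5675, 0.1766, 0.0501]
tool_rot: [[0.076, 0.997, 0.001], [0.997, -0.076, 0.0], [0.0, 0.001, -1.0]]
wrist_force: [-0.1, 0.2, 5.2]
width: 0.0084
grasp_force: 60.2
```

```bash
python3 - <<'E'
from h import *
np.set_printoptions(precision=4,suppress=True)
s=ctrl.state();print(s['width'],s['tool_pos'],s['wrist_force'],s['torque'],s['grasp_force'])
E
```

```text
0.008437777500439144 [0.5675 0.1766 0.0501] [-0.1403  0.2081  5.1777] [ 0.0164  0.026  -0.029 ] 60.20119071006775
```

Call:
{"name": "drive_tool", "arguments": {"rows": [[[0, 0, -0.5], [0, 0, 0], -1], [[0, 0, -1], [0, 0, 0], -1], [[0, 0, -1.5], [0, 0, 0], -1], [[0, 0, -1.5], [0, 0, 0], -1], [[0, 0, -1.5], [0, 0, 0], -1], [[0, 0, -2], [0, 0, 0], -1], [[0, 0, -2], [0, 0, 0], -1], [[0, 0, -1], [0, 0, 0], -1]]}}

```text
clock: 11.45
tool_pos: [0.5677, 0.1766, 0.1615]
tool_rot: [[0.076, 0.997, 0.002], [0.997, -0.076, 0.0], [0.0, 0.002, -1.0]]
wrist_force: [0.5, -0.2, -1.1]
width: 0.0087
grasp_force: 59.4
```

```bash
python3 - <<'E'
from h import *
np.set_printoptions(precision=4,suppress=True)
s=ctrl.state();print(s['width'],s['tool_pos'],s['wrist_force'],s['torque'],s['grasp_force'])
# jig yaw 15.3 -> tool y at 15.3, above jig
plan((.535,-.133,.162),15.3,8)
E
```

```text
0.008746717361047445 [0.5677 0.1766 0.1615] [ 0.4624 -0.2267 -1.0943] [-0.0038  0.0343 -0.0508] 59.42170321941376
[[-3.89, -0.11, -0.01], [0, 0, np.float64(-0.043)]]
[[-3.88, -0.29, -0.01], [0, 0, np.float64(-0.043)]]
[[-3.87, -0.44, -0.0], [0, 0, np.float64(-0.043)]]
[[-3.84, -0.62, -0.01], [0, 0, np.float64(-0.043)]]
[[-3.81, -0.78, -0.01], [0, 0, np.float64(-0.043)]]
[[-3.78, -0.94, -0.01], [0, 0, np.float64(-0.043)]]
[[-3.73, -1.1, -0.0], [0, 0, np.float64(-0.043)]]
[[-3.69, -1.26, -0.01], [0, 0, np.float64(-0.043)]]
end [ 0.535 -0.133  0.162] 15.357114860836049
```

Call:
{"name": "drive_tool", "arguments": {"rows": [[[-3.9, -0.1, 0], [0, 0, -0.043], -1], [[-3.9, -0.3, 0], [0, 0, -0.043], -1], [[-3.9, -0.4, 0], [0, 0, -0.043], -1], [[-3.8, -0.6, 0], [0, 0, -0.043], -1], [[-3.8, -0.8, 0], [0, 0, -0.043], -1], [[-3.8, -0.9, 0], [0, 0, -0.043], -1], [[-3.7, -1.1, 0], [0, 0, -0.043], -1], [[-3.7, -1.3, 0], [0, 0, -0.043], -1]]}}

```text
clock: 12.45
tool_pos: [0.5345, -0.1345, 0.16]
tool_rot: [[-0.266, 0.964, -0.0], [0.964, 0.266, 0.0], [0.0, -0.0, -1.0]]
wrist_force: [0.1, -0.2, -1.1]
width: 0.0085
grasp_force: 59.4
```

Call:
{"name": "drive_tool", "arguments": {"rows": [[[0, 0, 1], [0, 0, 0], -1], [[0, 0, 0.5], [0, 0, 0], -1], [[0, 0, 0], [0, 0, 0], -1]]}}

```text
clock: 12.82
tool_pos: [0.5346, -0.1323, 0.1444]
tool_rot: [[-0.265, 0.964, -0.001], [0.964, 0.265, 0.001], [0.001, -0.001, -1.0]]
wrist_force: [0.8, 0.3, -1.0]
width: 0.0085
grasp_force: 59.4
```

```bash
python3 - <<'E'
from ov import *
np.set_printoptions(precision=4,suppress=True)
s=ctrl.state();R=s['tool_rot'];print(s['tool_pos'],s['wrist_force'],s['torque'],np.degrees(np.arctan2(R[1][1],R[0][1])))
a=ctrl.capture('side');b=ctrl.capture('top');cv2.imwrite('pics/s3.png',a);cv2.imwrite('pics/t3.png',b)
zb=s['tool_pos'][2]-.042;print('board bottom',zb)
for c in('side','top'):
    for n,z in {'relay_board_rail':zb+.083,'relay_board_cornerL':zb,'relay_board_cornerR':zb,'relay_board':zb,'jig_mouth':.078,'jig_seat':.034,'jig':0}.items():
        r=ctrl.landmark_of(n,c)
        if r: print(c,n,round(r[0]['score'],2),at_z(c,r[0]['pixel'],z)[:2])
k=6
t=cv2.resize(a[115:215,230:325],None,fx=k,fy=k,interpolation=cv2.INTER_CUBIC)
t=np.clip(t.astype(float)*1.3,0,255).astype(np.uint8);u=t.copy();off=np.array([230,115])
jo,jy=(.5365,-.135),15.3
bo=s['tool_pos'][:2]+np.array([.0015,-.002])
box(u,'side',off,k,jo,jy,(-.049,.101),(-.085,.085),(0,.022),(0,255,255))
box(u,'side',off,k,jo,jy,(-.008,.008),(-.0565,.0565),(.077,.078),(255,0,0))
box(u,'side',off,k,bo,15.3,(-.0016,.0016),(-.05,.05),(zb,zb+.09),(0,0,255))
cv2.imwrite('pics/z6.png',u[:600,:]); cv2.imwrite('pics/z6raw.png',t)
E
```

```text
[ 0.5346 -0.1323  0.1444] [ 0.7554  0.2783 -1.044 ] [-0.0331 -0.031  -0.0002] 15.394432194726209
board bottom 0.10243891511719724
side relay_board_rail 0.68 [ 0.535  -0.1171]
side relay_board_cornerL 0.62 [ 0.5337 -0.102 ]
side relay_board_cornerR 0.47 [ 0.549  -0.1822]
side relay_board 0.57 [ 0.5398 -0.1403]
side jig_mouth 0.8 [ 0.5227 -0.1163]
side jig_seat 0.7 [ 0.5296 -0.14  ]
side jig 0.91 [ 0.5441 -0.141 ]
top relay_board_cornerR 0.24 [ 0.4269 -0.0005]
top jig_mouth 0.64 [ 0.5326 -0.1309]
top jig_seat 0.78 [ 0.5284 -0.1314]
top jig 0.57 [ 0.5336 -0.1357]
```

View pics/z6.png

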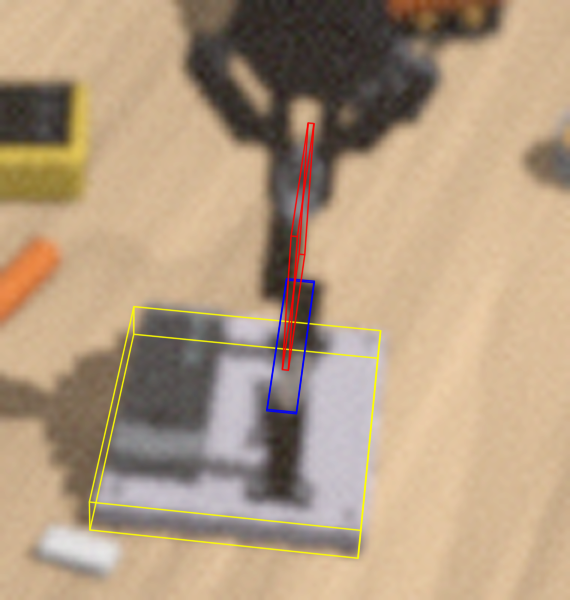

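The dark strip with the relays hangs at (265–300, 210–300), above the far guide, and the predicted board box reaches lower, to y=370. I'll resolve this numerically with image differencing and colour.

```bash
python3 - <<'E'
from ov import *
np.set_printoptions(precision=1,suppress=True,linewidth=250)
a0=cv2.imread('pics/side0.png').astype(int);a=cv2.imread('pics/s3.png').astype(int)
# character map: rows 135..185, cols 266..292
print('     '+''.join(str(c%10) for c in range(266,294)))
for r in range(130,186):
    l='';m=''
    for c in range(266,294):
        b,g,rd=a[r,c];d=a[r,c].sum()-a0[r,c].sum();lum=(b+g+rd)/3
        l+='g' if g>max(b,rd)+4 and lum<90 else '#' if lum<60 else '+' if lum<100 else ':' if lum<140 else '.'
        m+='-' if d<-60 else '+' if d>60 else ' '
    print(r,l,'|',m)
bo=np.array([.5361,-.1343]);zb=.1024
for n,x,y,z in[('relay bottom near',.009,.037,.032),('relay bottom far',.009,-.037,.032),('relay top near',.0187,.037,.052),('cornerL',0,.05,0),('cornerR',0,-.05,0),('topL',0,.05,.09),('topR',0,-.05,.09),('rail near',0,.032,.083),('rail far',0,-.032,.083)]:
    print(n,proj('side',tf(bo,15.3,[(x,y,zb+z)])[0]))
for l in('relay_board','relay_board_rail'):
    r=ctrl.outline_of(l,'side')
    if r:
        v,u=np.nonzero(r[0]['mask']);print(l,r[0]['score'],r[0]['rect'],len(u),'lowest',[(u[i],v[i]) for i in np.argsort(-v)[:3]])
E
```

```text
6789012345678901234567890123
130 ####++::+################+## | ------  ---------           
131 #####+::+####++++########### | ------- ------   -         -
132 ######+:+###+::::+####+##### | -------------    ----       
133 +#####+++###+::::+###++##### | -------------    ----- ---  
134 +###########+::::+##+++##### | -------------    -----------
135 :+##########+::::+###+###### |  ------------    -----------
136 :++#########+::::+########## |  ------------    -----------
137 ::+#########+:::++#########+ |   ------------  ------------
138 :::++++######++++#########++ |    -------------------------
139 :.:::::++####++++########++: |      ---------------------- 
140 :..:::::+####++++####+++++:: |         ------------------  
141 .......::+###++++###+::::::: |         -------------       
142 .......::+###+++++#+:::::::: |         ------------        
143 .......:++++++++++#+::..:... |         ------------        
144 .......:+++++##+++#+::...:.. |         ------------        
145 .......:+#++++#+++#+:....:.. |         ------------        
146 ..:....:+#++++++++++:..:.... |         ----
[... 2338 characters left out ...]
++:............ |                             
184 ......:+######+:............ |                             
185 .....::++#####+:............ |                             
relay bottom near [275.  165.5]
relay bottom far [277.2 151.4]
relay top near [272.3 160.3]
cornerL [277.  176.1]
cornerR [279.7 156.8]
topL [278.5 153.8]
topR [281.3 135. ]
rail near [278.9 152.1]
rail far [280.7 140. ]
relay_board 0.7 [274.6, 138.1, 5.8, 32.4] 110 lowest [(np.int64(277), np.int64(166)), (np.int64(275), np.int64(165)), (np.int64(277), np.int64(165))]
relay_board_rail 0.52 [271.2, 147.6, 8.9, 17.8] 69 lowest [(np.int64(277), np.int64(164)), (np.int64(276), np.int64(164)), (np.int64(275), np.int64(163))]
```

The relay edges and the rail between the fingers agree with the prediction to about 1 px, so the board's lower edge lies over the mouth, hidden against the black far guide. I'm lowering it in steps and watching the forces.

Call:
{"name": "drive_tool", "arguments": {"rows": [[[0, 0, 1], [0, 0, 0], -1], [[0, 0, 1], [0, 0, 0], -1], [[0, 0, 0.5], [0, 0, 0], -1], [[0, 0, 0.4], [0, 0, 0], -1], [[0, 0, 0], [0, 0, 0], -1]]}}

```text
clock: 14.35
tool_pos: [0.5348, -0.1332, 0.1156]
tool_rot: [[-0.265, 0.964, -0.0], [0.964, 0.265, 0.0], [0.0, -0.0, -1.0]]
wrist_force: [0.2, -0.3, -0.4]
width: 0.0086
grasp_force: 59.4
```

Call:
{"name": "drive_tool", "arguments": {"rows": [[[0, 0, 0.3], [0, 0, 0], -1], [[0, 0, 0.2], [0, 0, 0], -1], [[0, 0, 0], [0, 0, 0], -1]]}}

```text
clock: 14.72
tool_pos: [0.5346, -0.1333, 0.1107]
tool_rot: [[-0.265, 0.964, -0.001], [0.964, 0.265, 0.0], [0.0, -0.0, -1.0]]
wrist_force: [-2.7, -0.9, -0.7]
width: 0.0088
grasp_force: 59.5
```

Call:
{"name": "drive_tool", "arguments": {"rows": [[[0, -0.15, 0], [0, 0, 0], -1], [[0, 0, 0], [0, 0, 0], -1], [[0, 0, 0.2], [0, 0, 0], -1], [[0, 0, 0], [0, 0, 0], -1]]}}

```text
clock: 15.22
tool_pos: [0.5334, -0.1337, 0.1087]
tool_rot: [[-0.265, 0.964, -0.0], [0.964, 0.265, 0.0], [0.0, -0.0, -1.0]]
wrist_force: [-0.7, -1.1, -0.2]
width: 0.0084
grasp_force: 59.5
```

Call:
{"name": "drive_tool", "arguments": {"rows": [[[0, -0.05, 0.2], [0, 0, 0], -1], [[0, 0, 0.2], [0, 0, 0], -1], [[0, 0, 0], [0, 0, 0], -1]]}}

```text
clock: 15.6
tool_pos: [0.5328, -0.1338, 0.1046]
tool_rot: [[-0.265, 0.964, -0.0], [0.964, 0.265, 0.0], [0.0, -0.0, -1.0]]
wrist_force: [-0.4, -0.2, -0.7]
width: 0.0087
grasp_force: 59.3
```

```bash
python3 -c "
from h import *
np.set_printoptions(precision=3,suppress=True)
s=ctrl.state();print(s['tool_pos'],s['wrist_force'],s['torque'])"
```

```text
[ 0.533 -0.134  0.105] [-0.388 -0.248 -0.652] [-0.038  0.191 -0.055]
```

Call:
{"name": "drive_tool", "arguments": {"rows": [[[0, 0, 0.3], [0, 0, 0], -1], [[0, 0, 0.3], [0, 0, 0], -1], [[0, 0, 0], [0, 0, 0], -1]]}}

```text
clock: 15.98
tool_pos: [0.5329, -0.1338, 0.0986]
tool_rot: [[-0.265, 0.964, -0.0], [0.964, 0.265, 0.0], [0.0, -0.0, -1.0]]
wrist_force: [-1.3, -1.0, -1.7]
width: 0.0085
grasp_force: 59.3
```

Call:
{"name": "drive_tool", "arguments": {"rows": [[[0, 0, 0.4], [0, 0, 0], -1], [[0, 0, 0.4], [0, 0, 0], -1], [[0, 0, 0], [0, 0, 0], -1]]}}

```text
clock: 16.35
tool_pos: [0.5328, -0.1337, 0.0905]
tool_rot: [[-0.265, 0.964, -0.001], [0.964, 0.265, 0.0], [0.0, -0.001, -1.0]]
wrist_force: [-1.5, 0.4, -1.9]
width: 0.0085
grasp_force: 59.3
```

```bash
python3 -c "
from h import *
np.set_printoptions(precision=3,suppress=True)
s=ctrl.state();print(s['tool_pos'],s['wrist_force'],s['torque'])"
```

```text
[ 0.533 -0.134  0.09 ] [-1.513  0.402 -1.949] [-0.057  0.286 -0.057]
```

Call:
{"name": "drive_tool", "arguments": {"rows": [[[0, -0.05, 0.3], [0, 0, 0], -1], [[0, 0, 0.3], [0, 0, 0], -1], [[0, 0, 0], [0, 0, 0], -1]], "squeeze": 90}}

```text
clock: 16.73
tool_pos: [0.5325, -0.1339, 0.0847]
tool_rot: [[-0.265, 0.964, -0.0], [0.964, 0.265, 0.0], [0.0, -0.0, -1.0]]
wrist_force: [-0.3, -0.6, -0.8]
width: 0.0076
grasp_force: 92.1
```

Call:
{"name": "drive_tool", "arguments": {"rows": [[[0, 0, 0.3], [0, 0, 0], -1], [[0, 0, 0.2], [0, 0, 0], -1], [[0, 0, 0], [0, 0, 0], -1]]}}

```text
clock: 17.1
tool_pos: [0.5327, -0.134, 0.0799]
tool_rot: [[-0.265, 0.964, 0.0], [0.964, 0.265, -0.0], [-0.0, 0.0, -1.0]]
wrist_force: [-0.3, 0.4, 3.9]
width: 0.0076
grasp_force: 93.0
```

Call:
{"name": "drive_tool", "arguments": {"rows": [[[0, 0, 0.2], [0, 0, 0], -1], [[0, 0, 0], [0, 0, 0], -1]]}}

```text
clock: 17.35
tool_pos: [0.5327, -0.1341, 0.078]
tool_rot: [[-0.265, 0.964, 0.001], [0.964, 0.265, -0.0], [-0.0, 0.0, -1.0]]
wrist_force: [-0.6, 0.4, 5.7]
width: 0.0075
grasp_force: 93.2
```

Call:
{"name": "drive_tool", "arguments": {"rows": [[[0, 0, 0.1], [0, 0, 0], -1], [[0, 0, 0], [0, 0, 0], -1]]}}

```text
clock: 17.6
tool_pos: [0.5327, -0.134, 0.0771]
tool_rot: [[-0.265, 0.964, 0.001], [0.964, 0.265, -0.0], [-0.0, 0.0, -1.0]]
wrist_force: [-1.0, -0.0, 7.0]
width: 0.0074
grasp_force: 93.3
```

Call:
{"name": "drive_tool", "arguments": {"rows": [[[0, 0, 0.1], [0, 0, 0], -1], [[0, 0, 0], [0, 0, 0], -1]]}}

```text
clock: 17.85
tool_pos: [0.5328, -0.1341, 0.0762]
tool_rot: [[-0.265, 0.964, 0.001], [0.964, 0.265, -0.0], [-0.0, 0.001, -1.0]]
wrist_force: [-0.8, 0.6, 8.0]
width: 0.0078
grasp_force: 93.5
```

Call:
{"name": "drive_tool", "arguments": {"rows": [[[0, 0, 0.05], [0, 0, 0], -1], [[0, 0, 0], [0, 0, 0], -1]]}}

```text
clock: 18.1
tool_pos: [0.5329, -0.134, 0.0761]
tool_rot: [[-0.265, 0.964, 0.001], [0.964, 0.265, -0.0], [-0.001, 0.001, -1.0]]
wrist_force: [-2.8, 1.5, 15.4]
width: 0.0075
grasp_force: 94.6
```

Call:
{"name": "drive_tool", "arguments": {"rows": [[[0, 0, 0.05], [0, 0, 0], -1], [[0, 0, 0], [0, 0, 0], -1]]}}

```text
clock: 18.35
tool_pos: [0.5331, -0.134, 0.0761]
tool_rot: [[-0.265, 0.964, 0.002], [0.964, 0.265, -0.0], [-0.001, 0.002, -1.0]]
wrist_force: [-3.7, 2.1, 24.5]
width: 0.008
grasp_force: 95.8
```

```bash
python3 -c "
from h import *
np.set_printoptions(precision=4,suppress=True)
s=ctrl.state();print(s['tool_pos'],s['wrist_force'],s['torque'])"
```

```text
[ 0.5331 -0.134   0.0761] [-3.7102  2.0844 24.544 ] [ 0.4202  0.8855 -0.0425]
```

The board is on both stops: stiff contact at 0.0761, and the moments are explained by the side force at a lever arm of about 0.21 m, so the load is central. I'll ease the push to mid-range.

Call:
{"name": "drive_tool", "arguments": {"rows": [[[0, 0, -0.03], [0, 0, 0], -1], [[0, 0, 0], [0, 0, 0], -1], [[0, 0, 0], [0, 0, 0], -1]]}}

```text
clock: 18.73
tool_pos: [0.533, -0.134, 0.0761]
tool_rot: [[-0.265, 0.964, 0.001], [0.964, 0.265, -0.0], [-0.001, 0.001, -1.0]]
wrist_force: [-3.8, 1.7, 19.4]
width: 0.0075
grasp_force: 94.8
```

```bash
python3 - <<'E'
from ov import *
np.set_printoptions(precision=3,suppress=True)
s=ctrl.state();F=np.array(s['wrist_force']);t=np.array(s['torque']);c,n=np.cos(np.radians(15.3)),np.sin(np.radians(15.3))
J=np.array([[c,n,0],[-n,c,0],[0,0,1]]);print(s['clock'],s['tool_pos'],'jig F',J@F,'jig tau',J@t)
a=ctrl.capture('side');cv2.imwrite('pics/s4.png',a)
k=6;off=np.array([230,115]);u=cv2.resize(a[115:215,230:325],None,fx=k,fy=k,interpolation=cv2.INTER_CUBIC)
u=np.clip(u.astype(float)*1.6,0,255).astype(np.uint8)
cv2.imwrite('pics/z7.png',u)
E
```

```text
18.725 [ 0.533 -0.134  0.076] jig F [-3.254  2.634 19.43 ] jig tau [ 0.501  0.584 -0.097]
```

View pics/z7.png

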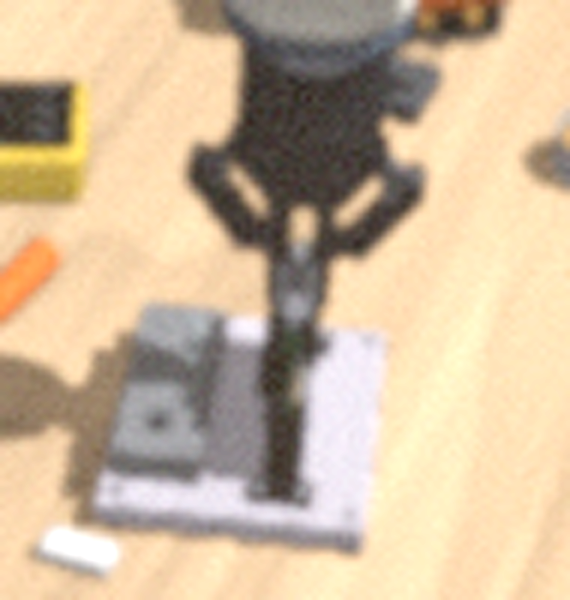

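The board stands between the guides, with its near edge at about (285,400). The TCP height matches the predicted seated height (0.0761 against 0.0762) and the push is steady at 19 N, so I'm handing in.

```bash
python3 -c "
from plant import ctrl
print(ctrl.state()['wrist_force'],ctrl.close_job())"
```

```text
the job is handed in; nothing more can be done
[-3.3610782   1.58199855 19.00572747] None
```

I moved the tall board from the rack to the test jig and handed the job in while still holding it pressed down at about 19 N. By height and force readings, it rests on both hard stops; I couldn't see the lower edge itself.

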